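Pile angle brackets on the tray and slide it down to the lower deck

ROBOT

A 6-joint arm with a two-finger parallel gripper is mounted at the origin on a cart in front of the work surface, level with it; the furniture and walls round the work are solid. World frame = base frame: x ahead of the robot, y to its left, z up, the work surface at z = 0. Lengths are in mm, angles in rad, forces in N, time in s.
With the tool pointing down it reaches from about 275 to 1000 mm from the base axis. Payload 8.4 kg.
Tool frame: the origin (TCP) lies at the very end of the fingers, on their centre line; the grasp point (between the pads) lies 19 mm behind it; z points along the fingers, x is the direction in which the jaws open and shut, and the axes are right-handed (so a half turn about z gives the same grasp; the last joint's range is limited). The gripper opens to 85 mm and grips with 20 to 120 N. Pads are 22 mm wide; open, the fingers measure 114 mm over their backs; the gripper's body (76 mm by 85 mm) begins 54 mm behind the grasp point. The pads swing forward as they close: fully open they stand 13 mm farther back than shut.
Start: joints at [1.206, 0.353, 1.633, -0, 1.155, -0.002], TCP at [221.807, 584.32, 231.281] pointing down, gripper open.
Joint ranges: [-2.63, 2.63], [-0.92, 2.1], [0.06, 2.66], [-1.3, 4.44], [0, 2.69], [-3.02, 3.02]. Speed limits (rad/s): [2.22, 2.22, 2.79, 3.14, 3.14, 3.14].

INTERFACE

Orientations are given as [roll, pitch, yaw] about the fixed x, y, z axes, in that order (R = Rz(yaw) Ry(pitch) Rx(roll)).
In Python, from rig import r gives the robot as it stands. The module is installed in compiled form; this text tells all that it offers.
- The arm moves only by the tool apply_moves, never from a script. Its argument "targets" is a list that holds one entry, the list of rows, each a list of 7 numbers: the gripper's target within -1 to 1 (fully open at 1, half-way at 0, shut at -1), then the shift along the tool's x, y, z in cm, then the turn, a rotation vector about the tool's x, y, z in degrees. A call has 1 to 8 rows; each row is the pose to reach, as a shift and turn from the pose measured when the call began, along the tool's axes at that moment; what a row does not reach only later rows make up. A row lasts 1/10 s, in which the tool goes at most 50 mm and 8.59 degrees, less where a joint would pass 70% of its speed; a pose out of reach is approached as far as the arm can. A call with a gripper value outside its range is refused whole. The fingers move at their own pace and stop on an object; "newtons" is the grip in N (left out, the last holds). Time passes only in rows, so rows that repeat a pose let the fingers close. It gives the time, the measured TCP pose, the force and the opening at its end, in the units of the state.
- r.sense(): the state, without advancing time (a new reading comes with each control period).
- r.grab_frame(name): name is "scene" or "top" or "wrist"; returns a dict with "pixels" (400x640x3 uint8, red, green, blue), "fov_y" (degrees; the focal length in pixels is half the picture's height over the tangent of half this angle, whatever the lens; pixels are square), "cx", "cy" (the principal point, pixels), "R" (3x3) and "t" (3): a world point X has camera coordinates R X + t; the wrist camera has in their place "mount" (4x4, takes a point from camera to tool coordinates, whose origin is the TCP and whose axes are the tool frame's). Camera axes: x right, y down, z forward; pixel columns grow to the right and rows downward; lengths in mm; the calibration is good to about 2 mm. A picture is of the moment at which its call begins: read the wrist's pose just before it. There is no depth.
- r.sign_off(): hands the job in, once; it reports no verdict.
The state is a dict: "clock": time; "qpos": joint angles; "qvel": joint speeds; "joint_efforts": joint torques, N m; "eef_pos": TCP position; "tcp_rot": TCP orientation; "contact_force": force on the tool from outside, world axes, zero at the start; "wrist_torque": the same for the moment, N m; "opening": opening from 0.0 (shut) to 1.0 (fully open).
Only numpy, scipy, OpenCV 4.12 (cv2) and the standard library are available. Lean on these libraries where they do the work, as an engineer would, in place of code of your own. Each camera call takes 0.05 s, during which the arm holds its last target. There are 200 camera calls.

TASK

Pile all the angle brackets flat on the seat of the tray while it stands on the upper deck, in one upright column along the tray, toes up and each turned the opposite way to the one below. Then take the gate bar out of the way and slide the loaded tray, without lifting it, over the step onto the lower deck right up to the end stop, and lay the gate bar back in the pockets of its two posts behind the tray. Leave the other things on the bench where they are.

Things in the scene. Friction and masses are not known exactly. Their poses are not given: they have to be found in the camera images.
- table: fixed two-level loading table, 344 mm long (x, the way of travel) by 148 mm wide; origin at the centre of its underside on the bench. Grey side guides 96 mm apart, tops 34 mm up; rubber face of the end stop at x = +160 mm, face of the rear stop at x = -166 mm; gate posts either side at x = -1 mm, tops 66 mm up. The bench beside its -y side holds only brackets and a ring nut
- table_upper (a point): middle of the upper dark steel deck's top face, 24 mm above the bench; the deck runs from table x -172 to +15 mm, then comes a 7 mm gap
- table_lower (a point): middle of the lower dark steel deck's top face, 18 mm above the bench (6 mm below the upper one); the deck runs from table x +22 to +172 mm
- gate_rest (a point): point midway between the two pocket floors of the posts (52 mm above the bench), axes as the table's. Each pocket floor is 10 mm deep along y (y 58 to 68 mm either side), 20 mm wide along x, between cheeks 14 mm high, closed on the outside 68 mm from the middle
- tray_seat (a point): loose flat grey-painted steel tray 130 x 90 x 6 mm, 300 g, starts on the upper deck; the point is on its top face at the centre of the scribed seat for the pile, 18 mm ahead of the tray's middle; x is the way it travels (front edge 47 mm ahead, with a 4 mm lip; rear edge 83 mm behind), z up
- tray_grip (a point): the tray's black upright grip fin, 26 mm long along the travel, 12 mm thick across, top 52 mm over the tray's underside; the point is in its middle, 34 mm over the tray's underside and 69 mm behind the seat point; axes as the tray's
- gate_mid (a point): loose square steel gate bar 133 x 12 x 12 mm, 120 g, starts lying across the two posts over the track; the point is its centre, x along its length, z up
- bracket1_mid (a point): bracket 1: aluminium angle bracket, all alike (3 to 5 present), lying flat: leg 64 mm long (x), 32 wide (y), 10 thick, upright toe 10 mm thick across the +x end, its top 19 mm over the underside; 75 g. Point: middle of the leg, half-way up; x to the toe, z up. Turned round on another, its end must clear that one's toe: middles 10 mm or more (say 14) apart lengthwise, shifted away from that toe
- bracket2_mid (a point): bracket 2: aluminium angle bracket, all alike (3 to 5 present), lying flat: leg 64 mm long (x), 32 wide (y), 10 thick, upright toe 10 mm thick across the +x end, its top 19 mm over the underside; 75 g. Point: middle of the leg, half-way up; x to the toe, z up. Turned round on another, its end must clear that one's toe: middles 10 mm or more (say 14) apart lengthwise, shifted away from that toe
- bracket3_mid (a point): bracket 3: aluminium angle bracket, all alike (3 to 5 present), lying flat: leg 64 mm long (x), 32 wide (y), 10 thick, upright toe 10 mm thick across the +x end, its top 19 mm over the underside; 75 g. Point: middle of the leg, half-way up; x to the toe, z up. Turned round on another, its end must clear that one's toe: middles 10 mm or more (say 14) apart lengthwise, shifted away from that toe
- bracket4_mid (a point): bracket 4: aluminium angle bracket, all alike (3 to 5 present), lying flat: leg 64 mm long (x), 32 wide (y), 10 thick, upright toe 10 mm thick across the +x end, its top 19 mm over the underside; 75 g. Point: middle of the leg, half-way up; x to the toe, z up. Turned round on another, its end must clear that one's toe: middles 10 mm or more (say 14) apart lengthwise, shifted away from that toe
- bracket5_mid (a point): bracket 5: aluminium angle bracket, all alike (3 to 5 present), lying flat: leg 64 mm long (x), 32 wide (y), 10 thick, upright toe 10 mm thick across the +x end, its top 19 mm over the underside; 75 g. Point: middle of the leg, half-way up; x to the toe, z up. Turned round on another, its end must clear that one's toe: middles 10 mm or more (say 14) apart lengthwise, shifted away from that toe
- bracket1_toe (a point): the middle of the upstanding part of bracket 1's toe, 27 mm from the middle of the leg, 14.5 mm over its underside
- bracket2_toe (a point): the middle of the upstanding part of bracket 2's toe, 27 mm from the middle of the leg, 14.5 mm over its underside
- bracket3_toe (a point): the middle of the upstanding part of bracket 3's toe, 27 mm from the middle of the leg, 14.5 mm over its underside
- bracket4_toe (a point): the middle of the upstanding part of bracket 4's toe, 27 mm from the middle of the leg, 14.5 mm over its underside
- bracket5_toe (a point): the middle of the upstanding part of bracket 5's toe, 27 mm from the middle of the leg, 14.5 mm over its underside
- nut_big: black hexagon nut 26 x 30 x 13 mm, a bystander; origin at the centre of its underside
- ring: brass ring nut 22 mm across, 9 mm high, a bystander; origin at the centre of its underside
- oiler: small red oil bottle, 42 mm across, 135 mm high with its spout, a bystander; origin at the centre of its underside
- screw_box: small see-through screw box 31 x 47 x 70 mm, standing, a bystander; origin at the centre of its underside
Not all that is in view belongs to the job. Of the things shaped like the part that bears gate_mid, the bare steel one is meant.

How it is judged:
By the outcome, as a careful person would: the job done as asked, in the order asked, and still so for the second after the job is handed in, with the robot touching nothing.
Of bracket1, bracket2, bracket3, bracket4, bracket5 only 3 to 5 are there at a start; the rules pass over those that are not, and their reading is None.
At some moment in a run one of gate may be knocked a few centimetres aside while the robot is not near it.
Once in a run the grip may slacken for a moment while it holds something.
It also fails if it takes over 210 s, if anything falls off the work surface, if the arm or the gripper's body presses on something with over 40 N, if the wrist force passes 120 N, or if a joint passes its speed limit or range.

## Working session

There is one attempt and no reset: what is moved stays moved. The work goes in short steps, Python scripts to look and compute and a tool call to move; the robot and the scene stay as the last step left them, time stands still between calls to the robot, and variables do not carry over. Pictures are saved under pics/ and viewed, about 12 in all and at most 16, crops included, and the job is handed in when it is done.

Besides the shell and the picture viewer there is one more tool, called after ">>>" as a command line: name --argument value ..., lists and objects as JSON in quotes. apply_moves: Moves the arm, as the interface text tells. Its arguments: {"type":"object","properties":{"targets":{"type":"array"},"newtons":{"type":"number"}},"required":["targets"]}

```bash
mkdir -p pics; cat > h.py <<'E'
from rig import r
import numpy as np, cv2
def cam(n):
    f=r.grab_frame(n); s=400/2/np.tan(np.radians(f['fov_y'])/2); f['f']=s; return f
def save(f,name,crop=None,scale=1):
    p=f['pixels'][:,:,::-1]
    if crop: p=p[crop[1]:crop[3],crop[0]:crop[2]]
    if scale!=1: p=cv2.resize(p,None,fx=scale,fy=scale,interpolation=cv2.INTER_CUBIC)
    cv2.imwrite('pics/'+name,p)
def ray(f,u,v,R=None,t=None):
    R=np.array(f['R']) if R is None else R; t=np.array(f['t']) if t is None else t
    d=R.T@np.array([(u-f['cx'])/f['f'],(v-f['cy'])/f['f'],1]); return -R.T@t,d
def onz(f,u,v,z):
    c,d=ray(f,u,v); return c+d*(z-c[2])/d[2]
def proj(f,X):
    c=np.array(f['R'])@np.array(X)+np.array(f['t']); return c[0]/c[2]*f['f']+f['cx'],c[1]/c[2]*f['f']+f['cy']
E
python3 - <<'E'
from h import *
print(r.sense())
for n in('top','scene'):
    f=cam(n); print(n,f['f'],f['cx'],f['cy'],np.round(f['R'],4).tolist(),f['t']); save(f,n+'0.png')
E
```

```text
{'clock': 0.0, 'qpos': array([ 1.20558614e+00,  3.53705812e-01,  1.63415068e+00,  8.40843167e-06,
        1.15519324e+00, -2.39065331e-03]), 'qvel': array([ 0.00064074,  0.00103539, -0.00067022, -0.00051441,  0.00066459,
        0.00016647]), 'joint_efforts': array([ 3.90894027e-03, -6.05263782e+01, -3.42057145e+01,  4.01671932e-04,
        9.63428960e-03,  5.53741756e-05]), 'eef_pos': array([221.63776437, 583.86017272, 230.51859024]), 'tcp_rot': array([-3.14158148e+00,  1.45704963e-03,  1.20797340e+00]), 'contact_force': array([-0.72708791, -0.38645207, -0.17269701]), 'wrist_torque': array([ 0.03720641,  0.07496745, -0.0560791 ]), 'opening': 0.999263947579508}
top 464.5314500402689 320.4607047207402 194.92274610340792 [[-0.0034, -1.0, 0.0034], [-0.9954, 0.0031, -0.0958], [0.0958, -0.0037, -0.9954]] [-251.66878799  549.54332714 1184.64486024]
scene 445.47629087568026 317.8394386105831 196.87672404530656 [[0.7654, -0.6432, -0.0183], [-0.4406, -0.5032, -0.7434], [0.469, 0.5771, -0.6686]] [-547.02309057  161.49080131 1375.16371416]
```

View pics/top0.png

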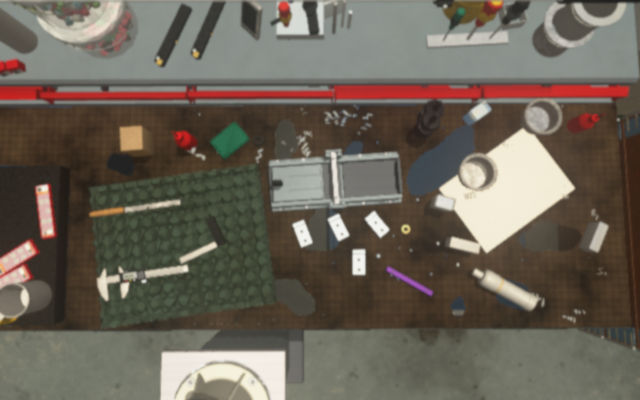

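View pics/scene0.png

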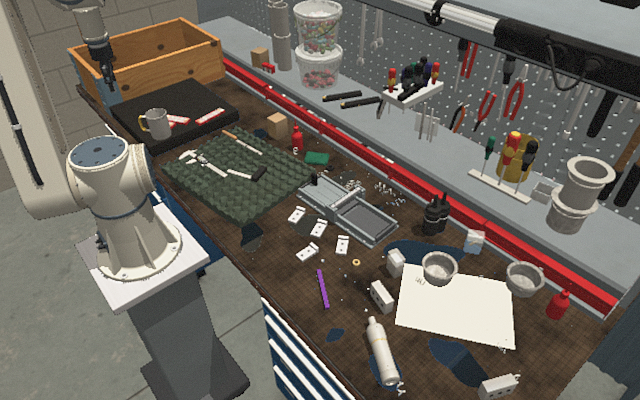

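```bash
python3 - <<'E'
from h import *
f=cam('top'); save(f,'top1.png',(255,140,425,285),4)
for u,v,z in [(270,185,24),(401,178,18),(303,234,10),(338,228,10),(376,224,10),(359,262,10),(335,178,60)]: print(u,v,onz(f,u,v,z).round())
w=r.grab_frame('wrist'); print(np.round(w['mount'],4).tolist(),w['fov_y'],w['cx'],w['cy'])
E
```

```text
270 185 [ 576. -121.   24.]
401 178 [ 594. -466.   18.]
303 234 [ 448. -207.   10.]
338 228 [ 463. -299.   10.]
376 224 [ 473. -399.   10.]
359 262 [ 374. -353.   10.]
335 178 [ 589. -290.   60.]
[[1.0, 0.0007, 0.0005, -0.3302], [-0.0009, 0.9566, 0.2915, -74.22], [-0.0003, -0.2915, 0.9566, -142.6998], [0.0, 0.0, 0.0, 1.0]] 69.22878457790308 316.3896679535216 200.69174030790467
```

View pics/top1.png

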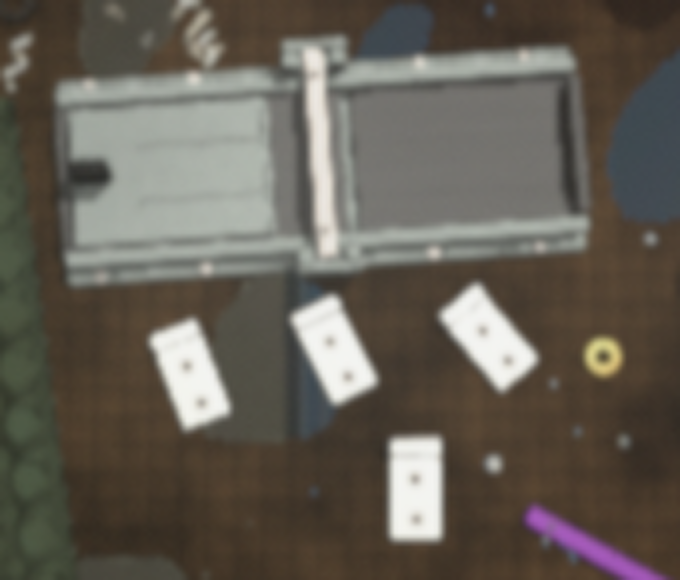

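```bash
cat >> h.py <<'E'
def rel(p,yaw,P,Y):
    """shift cm & turn deg in tool axes, tool straight down"""
    d=np.array(P)-np.array(p); c,s=np.cos(yaw),np.sin(yaw)
    a=(np.degrees(yaw-Y)+180)%360-180
    return (np.round([(c*d[0]+s*d[1])/10,(s*d[0]-c*d[1])/10,-d[2]/10],2)).tolist(),round(a,1)
E
python3 - <<'E'
from h import *
f=cam('top'); p=f['pixels'].astype(int)
big=cv2.resize(f['pixels'],None,fx=4,fy=4,interpolation=cv2.INTER_CUBIC)
m=(big.min(2)>150).astype(np.uint8); m[:215*4]=0; m[:,:285*4]=0;m[285*4:]=0;m[:,400*4:]=0
cs,_=cv2.findContours(m,0,2)
for c in cs:
    if cv2.contourArea(c)<1500: continue
    P=np.array([onz(f,(q[0][0]+.5)/4-.5,(q[0][1]+.5)/4-.5,11)[:2] for q in c],np.float32)
    (cx,cy),(a,b),an=cv2.minAreaRect(P); box=cv2.boxPoints(((cx,cy),(a,b),an))
    e=box[1]-box[0]; g=box[2]-box[1]; L=e if np.hypot(*e)>np.hypot(*g) else g
    th=np.degrees(np.arctan2(L[1],L[0])); th=(th+90)%180-90
    print('br',round(cx,1),round(cy,1),round(a,1),round(b,1),'th',round(th,1))
def q(x,y,z): return onz(f,(x+.5)/4-.5+255,(y+.5)/4-.5+140,z)
for n,x,y,z in [('gRL',57,85,34),('gFL',573,48,34),('gFR',587,245,34),('gRR',70,285,34),('trayRL',68,107,30),('trayFL',267,96,30),('trayFR',276,235,30),('trayRR',76,247,30),('fin0',72,174,76),('fin1',109,172,76),('barL',315,48,62),('barR',328,254,62)]: print(n,q(x,y,z).round(1))
E
```

```text
br 375.3 -352.1 33.3 66.0 th -0.6
br 450.0 -205.1 66.9 34.0 th 21.2
br 473.1 -400.9 65.9 34.3 th 39.4
br 465.8 -299.4 66.3 34.5 th 25.5
gRL [ 637.7 -119.1   34. ]
gFL [ 661.3 -456.4   34. ]
gFR [ 531.9 -463.    34. ]
gRR [ 507.  -128.4   34. ]
trayRL [ 623.8 -126.    30. ]
trayFL [ 630.7 -256.1   30. ]
trayFR [ 539.4 -261.6   30. ]
trayRR [ 532.  -131.8   30. ]
fin0 [ 574.1 -133.5   76. ]
fin1 [ 575.3 -156.6   76. ]
barL [ 656.4 -286.7   62. ]
barR [ 524.4 -294.1   62. ]
```

>>> apply_moves --targets '[[[0.1,-36.8,39.5,3,0,0,-20],[0.1,-36.8,39.5,3,0,0,-20],[0.1,-36.8,39.5,3,0,0,-20],[0.1,-36.8,39.5,3,0,0,-20],[0.1,-36.8,39.5,3,0,0,-20],[0.1,-36.8,39.5,3,0,0,-20],[0.1,-36.8,39.5,3,0,0,-20],[0.1,-36.8,39.5,3,0,0,-20]]]' --newtons 60

```text
clock: 1.05
eef_pos: [398.8, 224.2, 209.2]
tcp_rot: [3.141, 0.0, 1.557]
contact_force: [0.9, 0.0, 0.1]
opening: 0.551
```

>>> apply_moves --targets '[[[0.1,-57.7,-1.5,7,0,0,0],[0.1,-57.7,-1.5,7,0,0,0],[0.1,-57.7,-1.5,7,0,0,0],[0.1,-57.7,-1.5,7,0,0,0],[0.1,-57.7,-1.5,7,0,0,0],[0.1,-57.7,-1.5,7,0,0,0],[0.1,-57.7,-1.5,7,0,0,0],[0.1,-57.7,-1.5,7,0,0,0]]]'

```text
clock: 1.85
eef_pos: [382.7, -173.0, 161.3]
tcp_rot: [3.14, 0.001, 1.557]
contact_force: [1.0, 0.2, -0.3]
opening: 0.547
```

>>> apply_moves --targets '[[[0.1,-17.9,-0.5,4,0,0,0],[0.1,-17.9,-0.5,4,0,0,0],[0.1,-17.9,-0.5,4,0,0,0],[0.1,-17.9,-0.5,4,0,0,0],[0.1,-17.9,-0.5,4,0,0,0],[0.1,-17.9,-0.5,4,0,0,0]]]'

```text
clock: 2.45
eef_pos: [374.7, -352.1, 120.9]
tcp_rot: [3.141, -0.0, 1.555]
contact_force: [0.6, 0.3, -0.2]
opening: 0.549
```

```bash
cat >> h.py <<'E'
from scipy.spatial.transform import Rotation as Ro
def wcam():
    s=r.sense(); f=cam('wrist'); M=np.array(f['mount']); T=np.eye(4); T[:3,:3]=Ro.from_euler('xyz',s['tcp_rot']).as_matrix(); T[:3,3]=s['eef_pos']
    W=np.linalg.inv(T@M); f['R']=W[:3,:3]; f['t']=W[:3,3]; f['s']=s; return f
E
python3 - <<'E'
from h import *
f=wcam(); s=f['s']; print(s['eef_pos'],s['tcp_rot']); save(f,'w1.png')
E
```

```text
[ 374.73082068 -352.11514447  120.90456935] [ 3.14108046e+00 -3.87280396e-04  1.55536144e+00]
```

View pics/w1.png

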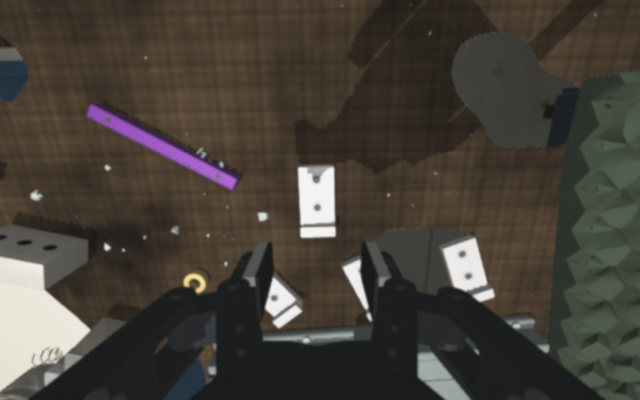

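```bash
cat >> h.py <<'E'
def white(f,z=11,thr=170,amin=400,roi=None):
    g=f['pixels'].min(2); m=(g>thr).astype(np.uint8)
    if roi: k=np.zeros_like(m); k[roi[1]:roi[3],roi[0]:roi[2]]=1; m*=k
    m=cv2.morphologyEx(m,cv2.MORPH_CLOSE,np.ones((7,7)))
    for c in cv2.findContours(m,0,1)[0]:
        if cv2.contourArea(c)<amin: continue
        P=np.array([onz(f,q[0][0],q[0][1],z)[:2] for q in c],np.float32)
        (x,y),(a,b),an=cv2.minAreaRect(P); B=cv2.boxPoints(((x,y),(a,b),an)); e,g2=B[1]-B[0],B[2]-B[1]
        L=e if np.hypot(*e)>np.hypot(*g2) else g2
        print('white',round(x,1),round(y,1),sorted([round(a,1),round(b,1)]),'th',round((np.degrees(np.arctan2(L[1],L[0]))+90)%180-90,1))
E
python3 - <<'E'
from h import *
f=wcam(); white(f,11,150,roi=(285,150,350,250))
for p in [(299,167),(334,167),(300,226),(335,226),(300,237),(335,237)]: print(p,onz(f,*p,10).round(1),onz(f,*p,19).round(1))
E
```

```text
white 379.9 -352.0 [33.1, 67.1] th 0.2
(299, 167) [ 346.7 -366.5   10. ] [ 345.  -365.9   19. ]
(334, 167) [ 347.1 -335.6   10. ] [ 345.4 -336.1   19. ]
(300, 226) [ 402.7 -367.3   10. ] [ 399.1 -366.7   19. ]
(335, 226) [ 403.2 -334.4   10. ] [ 399.5 -334.9   19. ]
(300, 237) [ 414.  -367.6   10. ] [ 409.9 -367.    19. ]
(335, 237) [ 414.4 -334.3   10. ] [ 410.4 -334.9   19. ]
```

>>> apply_moves --targets '[[[0.1,0.1,0.2,6,0,0,0],[0.1,0.1,0.2,9,0,0,0],[0.1,0.1,0.2,11.0,0,0,0],[0.1,0.1,0.2,11.8,0,0,0],[0.1,0.1,0.2,12,0,0,0],[0.1,0.1,0.2,12,0,0,0]]]'

```text
clock: 3.15
eef_pos: [377.9, -350.0, 2.3]
tcp_rot: [3.14, 0.001, 1.558]
contact_force: [1.0, -0.2, -0.1]
opening: 0.555
```

>>> apply_moves --targets '[[[0.1,0,0,0.2,0,0,0],[-1,0,0,0.2,0,0,0],[-1,0,0,0.2,0,0,0],[-1,0,0,0.2,0,0,0],[-1,0,0,0.2,0,0,0],[-1,0,0,0.2,0,0,0],[-1,0,0,-2,0,0,0],[-1,0,0,-6,0,0,0]]]'

```text
clock: 3.95
eef_pos: [376.4, -348.7, 61.5]
tcp_rot: [-3.14, -0.002, 1.558]
contact_force: [0.7, 0.4, -1.4]
opening: 0.351
```

>>> apply_moves --targets '[[[-1,0,0,-5,0,0,8],[-1,2,3,-7,0,0,16],[-1,14,20.4,-7,0,0,86],[-1,14,20.4,-7,0,0,86],[-1,14,20.4,-7,0,0,86],[-1,14,20.4,-7,0,0,86],[-1,14,20.4,-7,0,0,86],[-1,14,20.4,-7,0,0,86]]]'

```text
clock: 4.75
eef_pos: [585.0, -209.5, 132.1]
tcp_rot: [-3.14, -0.001, 0.401]
contact_force: [0.3, -0.3, -1.0]
opening: 0.35
```

>>> apply_moves --targets '[[[-1,0,0,0,0,0,20],[-1,0,0,0,0,0,20],[-1,0,0,0,0,0,20],[-1,0,0,0,0,0,20],[-1,0,0,0,0,0,20]]]'

```text
clock: 5.25
eef_pos: [585.0, -209.5, 132.4]
tcp_rot: [-3.14, -0.001, 0.054]
contact_force: [0.2, -0.0, -0.7]
opening: 0.352
```

```bash
python3 - <<'E'
from h import *
f=wcam(); s=f['s']; print(s['eef_pos'],s['tcp_rot']); save(f,'w2.png')
E
```

```text
[ 584.95897246 -209.54041286  132.40624746] [-3.13975120e+00 -1.09671726e-03  5.36485835e-02]
```

View pics/w2.png

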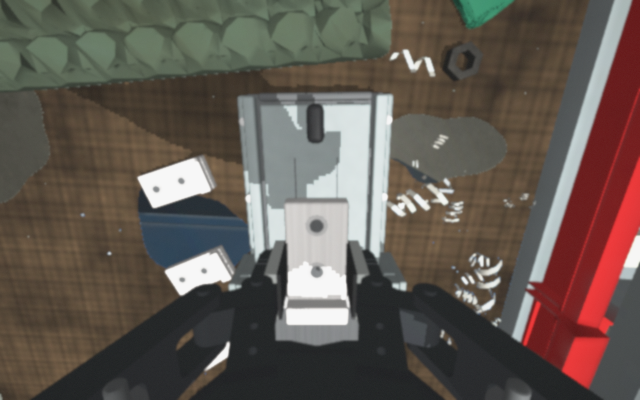

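```bash
python3 - <<'E'
from h import *
f=wcam(); save(f,'w2z.png',(230,85,405,330),2.4)
Z=132.4
print('brk rear L,R',onz(f,285,199.5,Z+9),onz(f,347.5,199.5,Z+9),'toe',onz(f,286,322,Z+18),onz(f,348,322,Z+18))
print('fin top',onz(f,307,120,76),onz(f,323.5,120,76),onz(f,315,104,76),onz(f,315,130,76))
print('tray sides r150',onz(f,258,150,30),onz(f,376,150,30), 'rear',onz(f,258,104,30),onz(f,374,104,30))
print('scribe',onz(f,295,165,30),onz(f,295,195,30),onz(f,337,165,30),onz(f,337,195,30))
E
```

```text
brk rear L,R [ 568.06823276 -176.54556427  141.4       ] [ 598.13260517 -174.91911169  141.4       ] toe [ 570.95796619 -239.63572219  150.4       ] [ 602.8500757  -237.92771065  150.4       ]
fin top [ 575.09711137 -140.66239111   76.        ] [ 586.00951285 -140.068943     76.        ] [ 579.85544076 -130.33225808   76.        ] [ 580.72896703 -146.8098366    76.        ]
tray sides r150 [ 533.78818341 -168.23090012   30.        ] [ 632.71142698 -162.86124451   30.        ] rear [ 533.93204225 -131.52759796   30.        ] [ 626.93511881 -126.46498749   30.        ]
scribe [ 565.21600637 -179.22709548   30.        ] [ 566.0917713  -205.77020434   30.        ] [ 600.95742026 -177.28891774   30.        ] [ 602.94624866 -203.77577551   30.        ]
```

View pics/w2z.png

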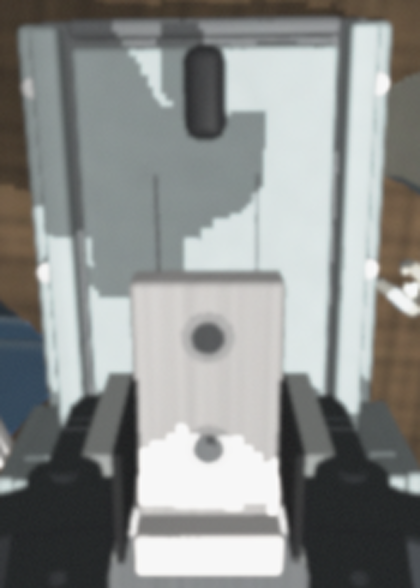

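>>> apply_moves --targets '[[[-1,0,1.0,4,0,0,0],[-1,0,1.0,8,0,0,0],[-1,0,1.0,9.2,0,0,0],[-1,0,1.0,9.7,0,0,0],[-1,0,1.0,9.9,0,0,0],[-1,0,1.0,10,0,0,0],[-1,0,1.0,10,0,0,0]]]'

```text
clock: 6.05
eef_pos: [586.5, -219.6, 33.6]
tcp_rot: [-3.141, -0.003, 0.053]
contact_force: [-0.0, -0.5, -0.6]
opening: 0.351
```

>>> apply_moves --targets '[[[-1,-0.1,0,0.15,0,0,0],[-1,-0.1,0,0.3,0,0,0],[-1,-0.1,0,0.3,0,0,0]]]'

```text
clock: 6.35
eef_pos: [586.2, -219.9, 31.7]
tcp_rot: [-3.141, -0.004, 0.054]
contact_force: [-1.9, 1.5, 5.9]
opening: 0.355
```

>>> apply_moves --targets '[[[0.1,0,0,0,0,0,0],[0.1,0,0,0,0,0,0],[0.1,0,0,0,0,0,0],[0.1,0,0,-1,0,0,0],[0.1,0,0,-6,0,0,0],[0.1,0,0,-10,0,0,8],[0.1,-12,17.4,-9,0,0,54],[0.1,-12,17.4,-9,0,0,54]]]'

```text
clock: 7.15
eef_pos: [534.7, -305.7, 129.4]
tcp_rot: [-3.14, -0.008, -0.389]
contact_force: [-0.6, -0.3, 0.3]
opening: 0.552
```

>>> apply_moves --targets '[[[0.1,-1.9,11,1,0,0,28.3],[0.1,-1.9,11,1,0,0,28.3],[0.1,-1.9,11,1,0,0,28.3],[0.1,-1.9,11,1,0,0,28.3],[0.1,-1.9,11,1,0,0,28.3]]]'

```text
clock: 7.65
eef_pos: [475.0, -401.0, 119.6]
tcp_rot: [-3.136, -0.007, -0.885]
contact_force: [1.3, -0.3, -0.0]
opening: 0.549
```

```bash
python3 - <<'E'
from h import *
f=wcam(); s=f['s']; print(s['eef_pos'],s['tcp_rot'],[np.round(proj(f,(474,-400,10)))]); white(f,11,150,300)
t=cam('top'); a=t['pixels'][140:290,255:430,::-1]; b=f['pixels'][:,:,::-1]
a=cv2.resize(a,None,fx=2.6,fy=2.6,interpolation=2); 
c=np.zeros((400,800,3),np.uint8); a=a[:400,:]; bb=cv2.resize(b,(480,300)); c[:a.shape[0],:320]=cv2.resize(a,(320,a.shape[0])); c[:300,320:]=bb; cv2.imwrite('pics/m3.png',c)
E
```

```text
[ 474.99051318 -400.99298721  119.56287795] [-3.13626416 -0.00652396 -0.88499715] [array([314., 199.])]
white 398.6 -654.3 [22.2, 65.0] th 76.6
white 563.6 -701.4 [132.8, 279.1] th -89.6
white 475.5 -401.4 [31.8, 61.2] th 39.3
white 468.6 -300.1 [34.6, 64.8] th 30.0
white 451.7 -203.3 [38.5, 64.1] th 21.6
white 663.5 -422.0 [8.4, 88.6] th -87.2
white 563.5 -346.3 [84.5, 250.3] th -82.6
```

View pics/m3.png

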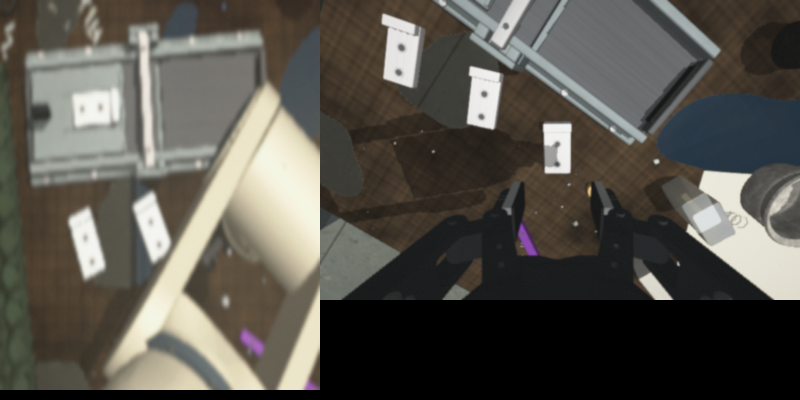

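>>> apply_moves --targets '[[[0.1,0,0,6,0,0,0],[0.1,0,0,9.5,0,0,0],[0.1,0,0,11.3,0,0,0],[0.1,0,0,11.8,0,0,0],[0.1,0,0,11.9,0,0,0],[0.1,0,0,11.9,0,0,0],[-1,0,0,11.9,0,0,0],[-1,0,0,11.9,0,0,0]]]'

```text
clock: 8.55
eef_pos: [477.6, -401.1, 2.4]
tcp_rot: [-3.136, -0.009, -0.881]
contact_force: [-0.5, 2.0, 6.9]
opening: 0.35
```

>>> apply_moves --targets '[[[-1,0,0,-0.5,0,0,0],[-1,0,0,-3,0,0,0],[-1,0,0,-8,0,0,0],[-1,-1,-2,-13,0,0,-8],[-1,-8.3,-20.8,-14,0,0,-53.6],[-1,-8.3,-20.8,-14,0,0,-53.6],[-1,-8.3,-20.8,-14,0,0,-53.6],[-1,-8.3,-20.8,-14,0,0,-53.6]]]'

```text
clock: 9.35
eef_pos: [582.7, -206.3, 144.2]
tcp_rot: [3.139, -0.013, -0.136]
contact_force: [0.7, 0.1, -1.0]
opening: 0.351
```

>>> apply_moves --targets '[[[-1,0.15,-0.25,0,0,-0.7,-10.9],[-1,0.15,-0.25,0,0,-0.7,-10.9],[-1,0.15,-0.25,3,0,-0.7,-10.9],[-1,0.15,-0.25,7,0,-0.7,-10.9],[-1,0.15,-0.25,8.5,0,-0.7,-10.9],[-1,0.15,-0.25,8.5,0,-0.7,-10.9]]]'

```text
clock: 9.95
eef_pos: [584.0, -203.9, 57.7]
tcp_rot: [3.14, 0.004, 0.055]
contact_force: [-1.4, -0.2, -0.7]
opening: 0.358
```

>>> apply_moves --targets '[[[-1,0.1,0,1.0,0,0.2,0],[-1,0.1,0,1.3,0,0.2,0],[-1,0.1,0,1.5,0,0.2,0],[-1,0.1,0,1.6,0,0.2,0]]]'

```text
clock: 10.35
eef_pos: [585.4, -204.1, 42.5]
tcp_rot: [3.139, -0.001, 0.055]
contact_force: [-2.9, 1.0, 10.3]
opening: 0.349
```

>>> apply_moves --targets '[[[0.1,0,0,0,0,0,0],[0.1,0,0,0,0,0,0],[0.1,0,0,0,0,0,0],[0.1,0,0,-1,0,0,0],[0.1,0,0,-6,0,0,0],[0.1,0,0,-9,0,0,-8],[0.1,-12.2,8.9,-9,0,0,-112],[0.1,-12.2,8.9,-9,0,0,-112]]]'

```text
clock: 11.15
eef_pos: [510.2, -266.4, 134.7]
tcp_rot: [3.136, -0.002, 0.497]
contact_force: [-0.4, -0.3, -0.2]
opening: 0.547
```

>>> apply_moves --targets '[[[0.1,-5.3,0.9,1.4,0,0,-87],[0.1,-5.3,0.9,1.4,0,0,-87],[0.1,-5.3,0.9,1.4,0,0,-87],[0.1,-5.3,0.9,1.4,0,0,-87],[0.1,-5.3,0.9,1.4,0,0,-87],[0.1,-5.3,0.9,1.4,0,0,-87],[0.1,-5.3,0.9,1.4,0,0,-87],[0.1,-5.3,0.9,1.4,0,0,-87]]]'

```text
clock: 11.95
eef_pos: [468.1, -299.7, 121.5]
tcp_rot: [3.138, 0.005, 1.687]
contact_force: [-0.8, 0.1, -0.3]
opening: 0.546
```

>>> apply_moves --targets '[[[0.1,0,0,0,0,0,-18.8],[0.1,0,0,0,0,0,-18.8],[0.1,0,0,0,0,0,-18.8],[0.1,0,0,0,0,0,-18.8]]]'

```text
clock: 12.35
eef_pos: [468.2, -299.8, 122.2]
tcp_rot: [3.14, 0.006, 2.016]
contact_force: [-0.1, 0.5, -0.1]
opening: 0.55
```

```bash
python3 - <<'E'
from h import *
f=wcam(); s=f['s']; print(s['eef_pos'],s['tcp_rot'],[np.round(proj(f,(468,-299.5,10)))]); white(f,11,150,300); save(f,'w4.png',(200,120,440,320),2)
E
```

```text
[ 468.23732472 -299.81016691  122.15954382] [3.13982571 0.00636278 2.01577227] [array([318., 197.])]
white 677.0 -444.3 [11.3, 50.6] th -86.4
white 581.4 -242.3 [91.2, 115.0] th -76.9
white 598.9 -405.8 [92.8, 137.9] th -86.1
white 454.3 -205.4 [37.6, 70.6] th 25.7
white 532.9 -390.7 [10.9, 150.7] th -85.8
white 469.7 -298.6 [34.1, 68.8] th 25.8
white 462.5 -475.4 [20.6, 21.2] th 15.6
```

View pics/w4.png

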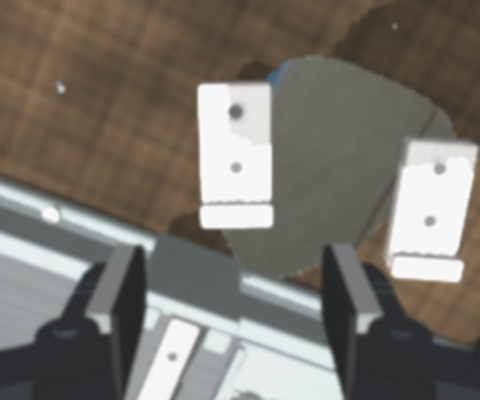

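>>> apply_moves --targets '[[[0.1,0,0,6,0,0,0],[0.1,0,0,9.5,0,0,0],[0.1,0,0,11.5,0,0,0],[0.1,0,0,12.0,0,0,0],[0.1,0,0,12.1,0,0,0],[-1,0,0,12.1,0,0,0],[-1,0,0,12.1,0,0,0],[-1,0,0,12.1,0,0,0]]]'

```text
clock: 13.2
eef_pos: [469.8, -301.1, 2.7]
tcp_rot: [3.138, 0.009, 2.014]
contact_force: [-0.8, 0.6, 6.9]
opening: 0.349
```

>>> apply_moves --targets '[[[-1,0,0,-0.5,0,0,0],[-1,0,0,-3,0,0,0],[-1,0,0,-8,0,0,0],[-1,0,1,-12,0,0,8],[-1,2.3,14,-14.7,0,0,112.3],[-1,2.3,14,-14.7,0,0,112.3],[-1,2.3,14,-14.7,0,0,112.3],[-1,2.3,14,-14.7,0,0,112.3]]]'

```text
clock: 14.0
eef_pos: [589.9, -217.0, 152.4]
tcp_rot: [3.128, 0.004, 1.279]
contact_force: [0.5, -1.1, -1.3]
opening: 0.348
```

>>> apply_moves --targets '[[[-1,-0.4,-0.3,0,0,0,70.2],[-1,-0.4,-0.3,0,0,0,70.2],[-1,-0.4,-0.3,0,0,0,70.2],[-1,-0.4,-0.3,0,0,0,70.2],[-1,-0.4,-0.3,0,0,0,70.2],[-1,-0.4,-0.3,0,0,0,70.2],[-1,-0.4,-0.3,0,0,0,70.2],[-1,-0.4,-0.3,0,0,0,70.2]]]'

```text
clock: 14.8
eef_pos: [585.9, -220.0, 153.1]
tcp_rot: [3.133, -0.012, 0.076]
contact_force: [0.3, 0.4, 0.9]
opening: 0.348
```

>>> apply_moves --targets '[[[-1,0,0,1,0.5,-0.6,1.2],[-1,0,0,5,0.5,-0.6,1.2],[-1,0,0,8,0.5,-0.6,1.2],[-1,0,0,9,0.5,-0.6,1.2],[-1,0,0,9,0.5,-0.6,1.2]]]'

```text
clock: 15.3
eef_pos: [585.9, -220.2, 61.6]
tcp_rot: [-3.14, 0.002, 0.057]
contact_force: [-0.2, -0.2, 0.4]
opening: 0.348
```

```bash
python3 - <<'E'
from h import *
f=wcam(); s=f['s']; print(s['eef_pos'],s['tcp_rot']); save(f,'w5.png',(230,80,410,380),2)
E
```

```text
[ 585.87655749 -220.24522923   61.59642891] [-3.13964105e+00  1.60702979e-03  5.65967494e-02]
```

View pics/w5.png

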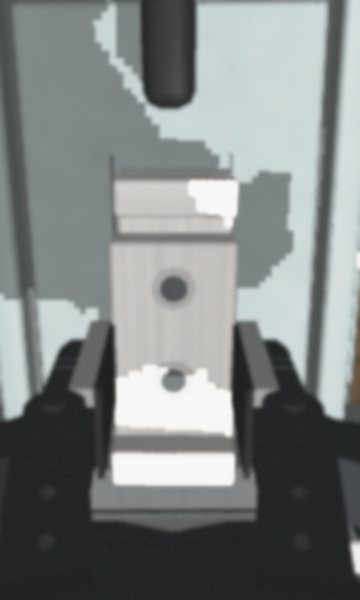

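>>> apply_moves --targets '[[[-1,0,0,0.5,0,0,0],[-1,0,0,0.8,0,0,0],[-1,0,0,0.95,0,0,0],[-1,0,0,1.0,0,0,0]]]'

```text
clock: 15.75
eef_pos: [587.1, -220.7, 53.5]
tcp_rot: [-3.141, -0.001, 0.056]
contact_force: [-0.8, 0.1, -0.4]
opening: 0.349
```

>>> apply_moves --targets '[[[-1,-0.1,0,0.1,0,0,0],[-1,-0.1,0,0.2,0,0,0],[-1,-0.1,0,0.2,0,0,0]]]'

```text
clock: 16.05
eef_pos: [586.6, -220.8, 52.7]
tcp_rot: [-3.141, -0.002, 0.056]
contact_force: [-1.4, 1.1, 10.4]
opening: 0.348
```

>>> apply_moves --targets '[[[0.1,0,0,0,0,0,0],[0.1,0,0,0,0,0,0],[0.1,0,0,0,0,0,0],[0.1,0,0,-1,0,0,0],[0.1,0,0,-6,0,0,0],[0.1,-5,-1,-8,0,0,8],[0.1,-13.3,-2.4,-7,0,0,71.7],[0.1,-13.3,-2.4,-7,0,0,71.7]]]'

```text
clock: 16.85
eef_pos: [450.3, -204.0, 123.5]
tcp_rot: [-3.14, -0.003, -0.389]
contact_force: [-0.2, -0.2, -0.0]
opening: 0.55
```

>>> apply_moves --targets '[[[0.1,0.2,0,0.3,0,0,46.2],[0.1,0.2,0,0.3,0,0,46.2],[0.1,0.2,0,0.3,0,0,46.2],[0.1,0.2,0,0.3,0,0,46.2],[0.1,0.2,0,0.3,0,0,46.2],[0.1,0.2,0,0.3,0,0,46.2],[0.1,0.2,0,0.3,0,0,46.2]]]'

```text
clock: 17.55
eef_pos: [452.3, -204.8, 121.0]
tcp_rot: [-3.139, -0.001, -1.196]
contact_force: [0.3, 0.4, 0.6]
opening: 0.554
```

```bash
python3 - <<'E'
from h import *
f=wcam(); s=f['s']; print(s['eef_pos'],s['tcp_rot'],[np.round(proj(f,(452,-204.5,10)))]); white(f,11,150,300,roi=(270,130,370,270)); save(f,'w6.png',(200,80,440,320),2)
E
```

```text
[ 452.27662388 -204.81733269  121.01922505] [-3.13853510e+00 -1.44843176e-03 -1.19622442e+00] [array([315., 198.])]
white 452.5 -205.4 [32.9, 62.4] th 21.5
```

View pics/w6.png

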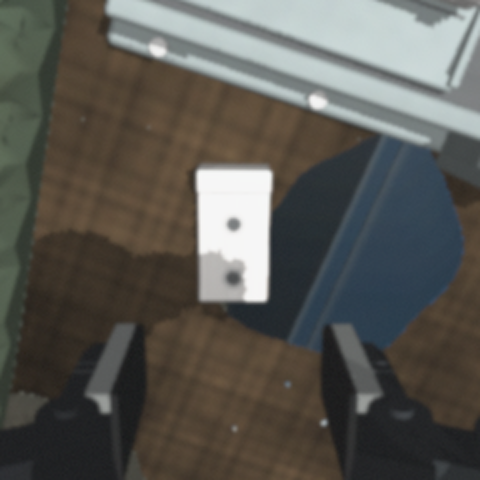

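>>> apply_moves --targets '[[[0.1,0,0,6,0,0,0],[0.1,0,0,9.5,0,0,0],[0.1,0,0,11.4,0,0,0],[0.1,0,0,11.9,0,0,0],[0.1,0,0,12,0,0,0],[-1,0,0,12,0,0,0],[-1,0,0,12,0,0,0],[-1,0,0,12,0,0,0]]]'

```text
clock: 18.4
eef_pos: [453.7, -205.3, 2.4]
tcp_rot: [-3.137, -0.003, -1.193]
contact_force: [-1.5, -0.3, 8.0]
opening: 0.354
```

>>> apply_moves --targets '[[[-1,0,0,-0.5,0,0,0],[-1,0,0,-3,0,0,0],[-1,0,0,-8,0,0,-8],[-1,0,0,-13,0,0,-16],[-1,4.8,-12.3,-14.7,0,0,-71.5],[-1,4.8,-12.3,-14.7,0,0,-71.5],[-1,4.8,-12.3,-14.7,0,0,-71.5],[-1,4.8,-12.3,-14.7,0,0,-71.5]]]'

```text
clock: 19.2
eef_pos: [589.9, -204.6, 152.4]
tcp_rot: [-3.141, -0.012, -0.307]
contact_force: [-0.3, -1.0, -0.6]
opening: 0.35
```

>>> apply_moves --targets '[[[-1,-0.4,0.15,0,0,-0.5,-20.7],[-1,-0.4,0.15,0,0,-0.5,-20.7],[-1,-0.4,0.15,1,0,-0.5,-20.7],[-1,-0.4,0.15,4,0,-0.5,-20.7],[-1,-0.4,0.15,7,0,-0.5,-20.7],[-1,-0.4,0.15,7.8,0,-0.5,-20.7],[-1,-0.4,0.15,8,0,-0.5,-20.7]]]'

```text
clock: 19.9
eef_pos: [585.9, -204.9, 71.9]
tcp_rot: [3.14, -0.001, 0.055]
contact_force: [-0.6, -0.3, 0.1]
opening: 0.349
```

```bash
python3 - <<'E'
from h import *
f=wcam(); s=f['s']; print(s['eef_pos'],s['tcp_rot']); save(f,'w7.png',(230,80,410,380),2)
E
```

```text
[ 585.93180048 -204.87871737   71.90912904] [ 3.14026014e+00 -1.30969277e-03  5.46401801e-02]
```

View pics/w7.png

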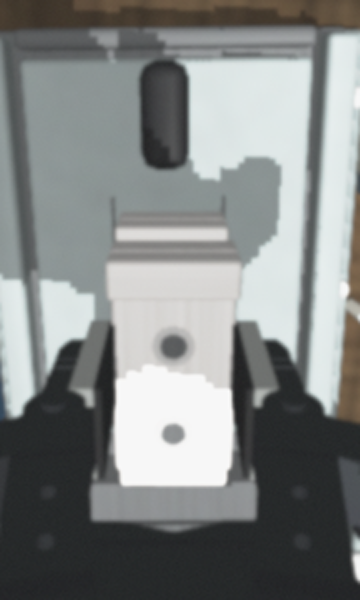

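>>> apply_moves --targets '[[[-1,-0.05,0,0.5,0,0,0],[-1,-0.05,0,0.8,0,0,0],[-1,-0.05,0,0.95,0,0,0],[-1,-0.1,0,1.05,0,0,0],[-1,-0.1,0,1.1,0,0,0]]]'

```text
clock: 20.45
eef_pos: [586.0, -205.3, 62.4]
tcp_rot: [3.139, -0.003, 0.055]
contact_force: [-3.4, 0.9, 9.4]
opening: 0.349
```

>>> apply_moves --targets '[[[0.1,0,0,0,0,0,0],[0.1,0,0,0,0,0,0],[0.1,0,0,0,0,0,0],[0.1,0,0,-1,0,0,0],[0.1,0,0,-5,0,0,0],[0.1,0,0,-8,0,0,8],[0.1,0,8.5,-8,0,0,90],[0.1,0,8.5,-8,0,0,90]]]'

```text
clock: 21.25
eef_pos: [591.6, -291.7, 145.2]
tcp_rot: [3.14, -0.008, -0.39]
contact_force: [0.2, -0.1, -0.0]
opening: 0.554
```

>>> apply_moves --targets '[[[-0.2,0,0,0,0,0,64.6],[-0.2,0,0,0,0,0,64.6],[-0.2,0,0,0,0,0,64.6],[-0.2,0,0,0,0,0,64.6],[-0.2,0,0,0,0,0,64.6],[-0.2,0,0,0,0,0,64.6],[-0.2,0,0,0,0,0,64.6],[-0.2,0,0,0,0,0,64.6]]]'

```text
clock: 22.05
eef_pos: [591.7, -291.7, 146.0]
tcp_rot: [-3.134, -0.005, -1.523]
contact_force: [-0.8, -0.3, 0.0]
opening: 0.399
```

```bash
python3 - <<'E'
from h import *
f=wcam(); s=f['s']; print(s['eef_pos'],s['tcp_rot'],[np.round(proj(f,(591,-290.5,64)))]); save(f,'w8.png',(120,0,520,300),2); np.savez('f8.npz',**{k:f[k] for k in('pixels','f','cx','cy','R','t')})
E
```

```text
[ 591.66198815 -291.70913056  145.99329056] [-3.13449362 -0.00459466 -1.5228008 ] [array([314., 209.])]
```

View pics/w8.png

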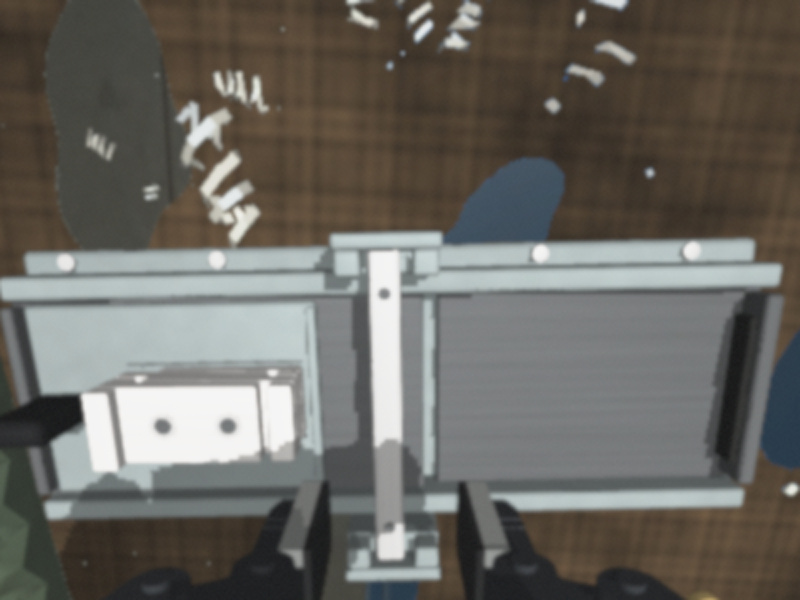

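```bash
python3 - <<'E'
from h import *
f=dict(np.load('f8.npz')); 
def q(n,x,y,z): print(n,onz(f,x/2+120-.25,y/2-.25,z).round(1))
q('barTop',384,252,64);q('barBot',390,560,64);q('barL',371,400,64);q('barR',402,400,64)
q('postU in L cheek',357,262,66);q('postU R cheek',415,262,66);q('postL L',372,550,66);q('postL R',415,550,66)
q('postU L out',332,250,66);q('postU R out',441,250,66);q('postU far',385,234,66);q('postL near',390,579,66)
q('guideUL',2,290,34);q('guideUR',780,273,34);q('guideLL',47,507,34);q('guideLR',743,497,34)
q('trayFront',318,330,34);q('trayFront2',324,470,34);q('lowdeckstart',437,400,18);q('endstop',750,400,34)
q('trayRearU',28,310,30)
E
```

```text
barTop [ 656.7 -285.8   64. ]
barBot [ 525.4 -294.2   64. ]
barL [ 598.5 -283.1   64. ]
barR [ 599.1 -295.6   64. ]
postU in L cheek [ 652.7 -275.8   66. ]
postU R cheek [ 653.8 -297.6   66. ]
postL L [ 531.2 -286.1   66. ]
postL R [ 532.  -304.8   66. ]
postU L out [ 656.6 -266.4   66. ]
postU R out [ 658.6 -307.    66. ]
postU far [ 663.3 -285.9   66. ]
postL near [ 517.1 -294.6   66. ]
guideUL [ 631.7 -120.9   34. ]
guideUR [ 655.2 -456.8   34. ]
guideLL [ 528.2 -127.8   34. ]
guideLR [ 549.3 -464.2   34. ]
trayFront [ 620.8 -257.8   34. ]
trayFront2 [ 553.9 -261.4   34. ]
lowdeckstart [ 586.4 -314.3   18. ]
endstop [ 597.9 -456.6   34. ]
trayRearU [ 622.9 -128.5   30. ]
```

>>> apply_moves --targets '[[[-0.45,-0.15,0.2,0,-0.4,0,-0.9],[-0.45,-0.15,0.2,2,-0.4,0,-0.9],[-0.45,-0.15,0.2,6,-0.4,0,-0.9],[-0.45,-0.15,0.2,9,-0.4,0,-0.9],[-0.45,-0.15,0.2,10,-0.4,0,-0.9],[-0.45,-0.15,0.2,10.4,-0.4,0,-0.9],[-0.45,-0.15,0.2,10.4,-0.4,0,-0.9]]]'

```text
clock: 22.8
eef_pos: [590.9, -291.0, 42.7]
tcp_rot: [-3.141, -0.005, -1.509]
contact_force: [0.6, -0.2, 0.4]
opening: 0.274
```

>>> apply_moves --targets '[[[-1,0,0,0,0,0,0],[-1,0,0,0,0,0,0],[-1,0,0,0,0,0,0],[-1,0,0,0,0,0,0],[-1,0,0,0,0,0,0]]]'

```text
clock: 23.3
eef_pos: [591.7, -291.4, 44.2]
tcp_rot: [-3.139, -0.006, -1.509]
contact_force: [-0.8, 0.5, 7.5]
opening: 0.125
```

>>> apply_moves --targets '[[[-0.5,0,0,0,0,0,0],[-0.5,0,0,0,0,0,0],[-0.5,-0.1,0,-1.0,0,0,0],[-0.5,-0.1,0,-1.0,0,0,0],[-1,-0.1,0,-1.0,0,0,0],[-1,-0.1,0,-1.0,0,0,0],[-1,-0.1,0,-1.0,0,0,0],[-1,-0.1,0,-1.0,0,0,0]]]'

```text
clock: 24.1
eef_pos: [592.1, -290.5, 55.1]
tcp_rot: [-3.138, -0.007, -1.509]
contact_force: [-0.6, 1.5, 7.7]
opening: 0.118
```

>>> apply_moves --targets '[[[-1,0,0,-1,0,0,0],[-1,0,0,-4,0,0,0],[-1,0,0,-6.5,0,0,0],[-1,-1.06,17.2,-6,0,0,0],[-1,-1.06,17.2,-6,0,0,0],[-1,-1.06,17.2,-6,0,0,0],[-1,-1.06,17.2,-6,0,0,0],[-1,-1.06,17.2,-2,0,0,0]]]'

```text
clock: 24.9
eef_pos: [419.3, -292.0, 78.1]
tcp_rot: [-3.133, -0.011, -1.51]
contact_force: [0.7, -0.8, -2.2]
opening: 0.12
```

>>> apply_moves --targets '[[[-1,0,0,3,-0.5,-0.5,0],[-1,0,0,5.5,-0.5,-0.5,0],[-1,0,0,6.8,-0.5,-0.5,0],[-1,0,0,7.2,-0.5,-0.5,0],[-1,0,0,7.4,-0.5,-0.5,0],[-1,0,0,7.5,-0.5,-0.5,0],[-1,0,0,7.5,-0.5,-0.5,0]]]'

```text
clock: 25.6
eef_pos: [420.5, -293.1, 4.0]
tcp_rot: [-3.141, -0.003, -1.51]
contact_force: [0.1, 0.8, -1.5]
opening: 0.114
```

>>> apply_moves --targets '[[[-1,0,0,0.12,0,0,0],[-0.5,0,0,0.12,0,0,0],[-0.5,0,0,0.12,0,0,0],[-0.5,0,0,0,0,0,0],[-0.4,0,0,-4,0,0,0],[-0.2,0,0,-9,0,0,-8],[-0.2,-14,-17,-14,0,0,-89.6],[-0.2,-14,-17,-14,0,0,-89.6]]]'

```text
clock: 26.4
eef_pos: [492.9, -226.8, 118.2]
tcp_rot: [-3.14, -0.006, -1.068]
contact_force: [1.3, -1.4, -0.2]
opening: 0.405
```

>>> apply_moves --targets '[[[-0.2,0,0,-2.6,0,0,-8],[-0.2,-3.1,-11.8,-2.6,0,0,-64.3],[-0.2,-3.1,-11.8,-2.6,0,0,-64.3],[-0.2,-3.1,-11.8,-2.6,0,0,-64.3],[-0.2,-3.1,-11.8,-2.6,0,0,-64.3],[-0.2,-3.1,-11.8,-2.6,0,0,-64.3],[-0.2,-3.1,-11.8,-2.6,0,0,-64.3],[-0.2,-3.1,-11.8,-2.6,0,0,-64.3]]]'

```text
clock: 27.2
eef_pos: [581.2, -142.4, 144.2]
tcp_rot: [3.137, -0.003, 0.06]
contact_force: [0.1, 0.5, -0.8]
opening: 0.402
```

```bash
python3 - <<'E'
from h import *
f=wcam(); s=f['s']; print(s['eef_pos'],s['tcp_rot'],[np.round(proj(f,(581.1,-143.1,76)))])
t=cam('top'); a=cv2.resize(t['pixels'][130:290,250:430,::-1],(400,356),interpolation=2); b=cv2.resize(f['pixels'][60:400,170:470,::-1],(400,453))
c=np.zeros((453,800,3),np.uint8); c[:356,:400]=a; c[:,400:]=b; cv2.imwrite('pics/m9.png',c)
E
```

```text
[ 581.17756301 -142.41855821  144.23346634] [ 3.1370823 -0.0032801  0.0604866] [array([316., 213.])]
```

View pics/m9.png

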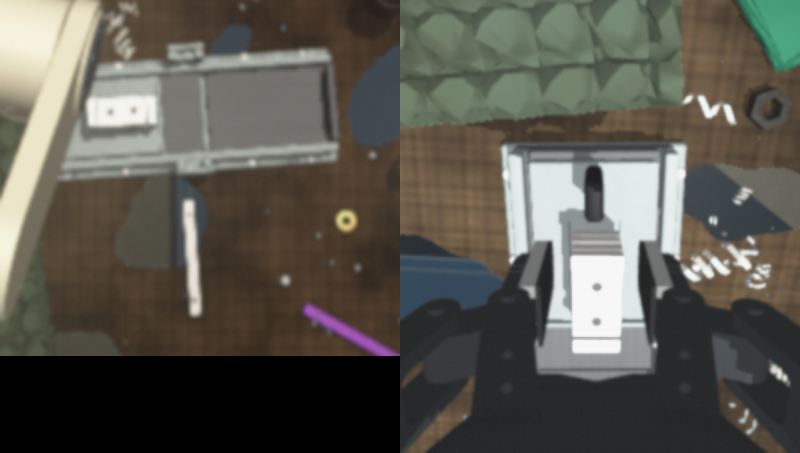

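>>> apply_moves --targets '[[[-0.2,-0.1,0.05,4,0.25,0,0],[-0.2,-0.1,0.05,8,0.25,0,0],[-0.2,-0.1,0.05,10,0.25,0,0],[-0.2,-0.1,0.05,10.5,0.25,0,0],[-0.2,-0.1,0.05,10.5,0.25,0,0],[-0.5,-0.1,0.05,10.5,0.25,0,0],[-1,-0.1,0.05,10.5,0.25,0,0],[-1,-0.1,0.05,10.5,0.25,0,0]]]'

```text
clock: 28.1
eef_pos: [581.7, -143.8, 40.9]
tcp_rot: [3.141, -0.006, 0.055]
contact_force: [-0.7, -0.4, 7.7]
opening: 0.129
```

>>> apply_moves --targets '[[[-1,0,0,0,0,0,0],[-1,0.01,0.7,0,0,0,-0.1],[-1,0.02,2.0,0,0,0,-0.2],[-1,0.04,3.6,0,0,0,-0.4],[-1,0.06,5.2,0,0,0,-0.5],[-1,0.07,6.8,0,0,0,-0.6],[-1,0.09,8.2,0,0,0,-0.6],[-1,0.1,9.0,0,0,0,-0.6]]]' --newtons 100

```text
clock: 28.9
eef_pos: [587.7, -235.2, 41.1]
tcp_rot: [3.141, -0.006, 0.065]
contact_force: [-0.4, 7.1, 4.2]
opening: 0.127
```

>>> apply_moves --targets '[[[-1,0,1.2,0,0,0,0],[-1,0,2.8,0,0,0,0],[-1,0,4.4,0,0,0,0],[-1,0,5.9,0,0,0,0],[-1,0,6.8,0,0,0,0],[-1,0,7.1,0,1.0,0,0],[-1,0,7.1,0,2.0,0,0],[-1,0,7.1,0,2.9,0,0]]]'

```text
clock: 29.7
eef_pos: [592.2, -306.8, 41.0]
tcp_rot: [-3.092, -0.006, 0.065]
contact_force: [-0.5, -2.2, -0.1]
opening: 0.125
```

>>> apply_moves --targets '[[[-1,0,0.6,0,-0.1,0,0],[-1,0,1.2,0,-0.15,0,0],[-1,0,1.8,0,-0.2,0,0],[-1,0,1.8,0,-0.2,0,0],[-1,0,1.9,0.15,-1.0,0,0],[-1,0,1.95,0.3,-1.9,0,0],[-1,0,2.0,0.45,-2.6,0,0],[-1,0,2.0,0.48,-2.7,0,0]]]'

```text
clock: 30.5
eef_pos: [593.5, -326.0, 35.1]
tcp_rot: [-3.14, -0.006, 0.066]
contact_force: [-0.2, 2.4, 1.2]
opening: 0.129
```

>>> apply_moves --targets '[[[-1,0,0.3,0,0,0,0],[-1,0,0.6,0,0,0,0],[-1,0,0.8,0,0,0,0],[-1,0,0.9,0,0,0,0],[-1,0,1.0,0,0,0,0],[-1,0,1.05,0,0,0,0]]]'

```text
clock: 31.1
eef_pos: [594.2, -336.5, 35.1]
tcp_rot: [-3.14, -0.006, 0.066]
contact_force: [-0.2, 4.5, 2.2]
opening: 0.132
```

>>> apply_moves --targets '[[[-1,0,0.1,0,0,0,0],[-1,0,0.2,0,0,0,0],[-1,0,0.3,0,0,0,0],[-1,0,0.4,0,0,0,0]]]'

```text
clock: 31.5
eef_pos: [594.0, -336.8, 35.1]
tcp_rot: [-3.134, -0.004, 0.065]
contact_force: [-0.1, 26.1, 11.5]
opening: 0.128
```

>>> apply_moves --targets '[[[-1,0,0,0,0,0,0],[-0.7,0,0,0,0.3,0,0],[-0.4,0,0,0,0.3,0,0],[-0.4,0,0,0,0.3,0,0],[-0.4,0,0,-3,0.3,0,0],[-0.4,0,0,-7,0.3,0,0],[-0.4,0,0,-10.5,0.3,0,0],[-0.4,0,0,-10.5,0.3,0,8]]]'

```text
clock: 32.3
eef_pos: [596.4, -339.8, 145.9]
tcp_rot: [-3.132, -0.01, -0.076]
contact_force: [0.0, -0.1, 0.8]
opening: 0.302
```

>>> apply_moves --targets '[[[-0.45,-17.9,-3.3,2,-0.4,0,82.1],[-0.45,-17.9,-3.3,2,-0.4,0,82.1],[-0.45,-17.9,-3.3,2,-0.4,0,82.1],[-0.45,-17.9,-3.3,2,-0.4,0,82.1],[-0.45,-17.9,-3.3,2,-0.4,0,82.1],[-0.45,-17.9,-3.3,2,-0.4,0,82.1],[-0.45,-17.9,-3.3,2,-0.4,0,82.1],[-0.45,-17.9,-3.3,2,-0.4,0,82.1]]]'

```text
clock: 33.1
eef_pos: [420.6, -293.7, 124.5]
tcp_rot: [-3.133, 0.003, -1.281]
contact_force: [-0.3, -0.5, -0.2]
opening: 0.271
```

```bash
python3 - <<'E'
from h import *
f=wcam(); s=f['s']; print(s['eef_pos'],s['tcp_rot'],[np.round(proj(f,(420,-292,12)))]); white(f,12,150,200,roi=(200,0,440,320))
t=cam('top'); a=cv2.resize(t['pixels'][130:290,250:430,::-1],(400,356),interpolation=2); b=cv2.resize(f['pixels'][0:400,120:520,::-1],(400,400))
c=np.zeros((400,800,3),np.uint8); c[:356,:400]=a; c[:,400:]=b; cv2.imwrite('pics/m10.png',c)
np.savez('f10.npz',**{k:f[k] for k in('pixels','f','cx','cy','R','t')})
E
```

```text
[ 420.56842703 -293.71357352  124.52908952] [-3.13296335e+00  2.74751863e-03 -1.28105075e+00] [array([314., 198.])]
white 420.6 -290.8 [18.6, 133.7] th 3.5
white 521.9 -218.7 [8.6, 101.4] th -86.2
white 554.4 -265.5 [66.5, 203.2] th -86.6
```

View pics/m10.png

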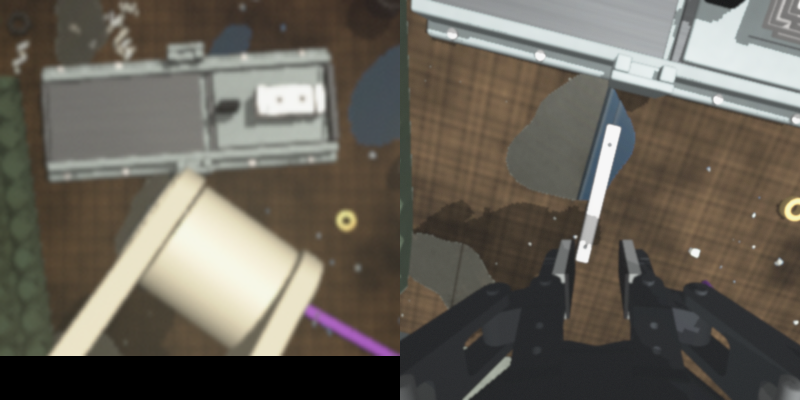

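>>> apply_moves --targets '[[[-0.45,-0.17,0.05,0,-0.5,0,13],[-0.45,-0.17,0.05,1,-0.5,0,13],[-0.45,-0.17,0.05,5,-0.5,0,13],[-0.45,-0.17,0.05,9,-0.5,0,13],[-0.45,-0.17,0.05,11.2,-0.5,0,13],[-0.45,-0.17,0.05,11.9,-0.5,0,13],[-0.45,-0.17,0.05,12.1,-0.5,0,13],[-0.45,-0.17,0.05,12.1,-0.5,0,13]]]'

```text
clock: 34.0
eef_pos: [421.1, -292.0, 4.2]
tcp_rot: [3.141, 0.003, -1.502]
contact_force: [-0.1, -0.7, 0.0]
opening: 0.276
```

>>> apply_moves --targets '[[[-1,0,0,0,0,0,0],[-1,0,0,0,0,0,0],[-1,0,0,0,0,0,0],[-1,0,0,0,0,0,0],[-1,0,0,-0.5,0,0,0],[-1,0,0,-4,0,0,0],[-1,0,0,-8,0,0,0],[-1,0,0,-11,0,0,0]]]' --newtons 80

```text
clock: 34.8
eef_pos: [421.5, -292.6, 116.7]
tcp_rot: [-3.14, 0.002, -1.502]
contact_force: [0.2, -0.4, -1.8]
opening: 0.104
```

>>> apply_moves --targets '[[[-1,0.2,-4,0,0,0,0],[-1,0.5,-9,0,0,0,0],[-1,0.8,-14,0,0,0,0],[-1,0.96,-16.9,0,0,0,0],[-1,0.96,-16.9,0,0,0,0],[-1,0.96,-16.9,0,0,0,0]]]'

```text
clock: 35.4
eef_pos: [590.5, -290.1, 116.8]
tcp_rot: [-3.141, 0.002, -1.501]
contact_force: [-0.4, -0.8, -0.3]
opening: 0.104
```

```bash
python3 - <<'E'
from h import *
f=wcam(); s=f['s']; print(s['eef_pos'],s['tcp_rot']); save(f,'w11.png',(120,0,520,300),2); np.savez('f11.npz',**{k:f[k] for k in('pixels','f','cx','cy','R','t')})
E
```

```text
[ 590.52006963 -290.14484622  116.76774791] [-3.14115091e+00  2.26022545e-03 -1.50115632e+00]
```

View pics/w11.png

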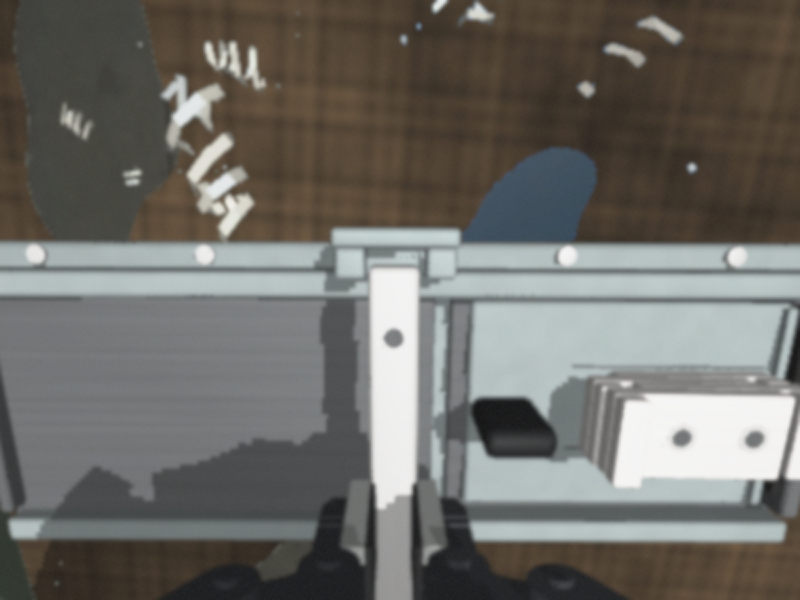

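```bash
python3 - <<'E'
from h import *
f=dict(np.load('f11.npz'))
def q(n,x,y,z): print(n,onz(f,x/2+120-.25,y/2-.25,z).round(1))
q('barend',394,265,124.5);q('barL',370,400,124.5);q('barR',418,400,124.5);q('wall in',394,248,66);q('wall out',394,229,66);q('cheekL',366,260,66);q('cheekR',428,260,66)
E
```

```text
barend [ 656.1 -286.1  124.5]
barL [ 623.7 -282.5  124.5]
barR [ 624.6 -294.2  124.5]
wall in [ 657.7 -285.9   66. ]
wall out [ 663.6 -285.5   66. ]
cheekL [ 653.3 -277.1   66. ]
cheekR [ 654.7 -297.2   66. ]
```

>>> apply_moves --targets '[[[-1,0.05,0.05,2,0,0,0],[-1,0.05,0.08,4,0,0,0],[-1,0.05,0.1,4.8,0,0,0],[-1,0.05,0.1,5,0,0,0],[-1,0.05,0.1,5,0,0,0]]]'

```text
clock: 35.95
eef_pos: [586.8, -290.6, 67.3]
tcp_rot: [3.139, 0.004, -1.502]
contact_force: [-4.9, 1.2, 7.3]
opening: 0.109
```

>>> apply_moves --targets '[[[-1,0,-0.2,-2,0,0,0],[-1,0,-0.35,-5,0,0,0],[-1,0,-0.35,-5,0,0,0],[-1,0,-0.35,-5,0,0,0]]]'

```text
clock: 36.35
eef_pos: [590.4, -290.9, 118.5]
tcp_rot: [3.14, 0.003, -1.503]
contact_force: [0.4, 0.2, -0.7]
opening: 0.102
```

```bash
cat > bar.py <<'E'
from h import *
f0=dict(np.load('f11.npz')); f=wcam(); s=f['s']; print(s['eef_pos'],s['tcp_rot'],s['contact_force'],s['opening'])
np.savez('f12.npz',**{k:f[k] for k in('pixels','f','cx','cy','R','t')})
for g in(f0,f):
    p=g['pixels'].min(2).astype(int)
    print('col',p[112:150,317].tolist()); 
    for v in(160,200,235): print(v,p[v,292:345].tolist())
E
python3 bar.py
```

```text
[ 590.36505522 -290.9222296   118.45909907] [ 3.14005879e+00  2.68917991e-03 -1.50261638e+00] [ 0.39223032  0.17753627 -0.68120889] 0.10241877687296337
col [64, 96, 137, 172, 191, 199, 198, 195, 190, 179, 155, 125, 114, 124, 140, 150, 162, 178, 186, 177, 156, 166, 204, 229, 238, 241, 242, 242, 242, 242, 242, 242, 242, 242, 242, 242, 242, 242]
160 [83, 82, 83, 82, 87, 100, 120, 129, 131, 131, 130, 132, 154, 195, 224, 236, 239, 240, 240, 241, 241, 241, 241, 241, 241, 242, 242, 242, 242, 242, 242, 242, 241, 241, 238, 229, 205, 164, 138, 131, 131, 131, 132, 128, 127, 147, 171, 179, 171, 149, 126, 110, 96]
200 [80, 78, 80, 79, 83, 96, 115, 122, 124, 125, 125, 127, 143, 175, 213, 229, 236, 237, 238, 238, 238, 238, 238, 239, 239, 239, 239, 239, 239, 240, 239, 239, 239, 238, 233, 219, 190, 149, 127, 125, 126, 125, 124, 124, 143, 169, 182, 183, 179, 164, 129, 99, 99]
235 [78, 78, 78, 77, 77, 78, 77, 78, 77, 78, 78, 80, 96, 134, 184, 220, 232, 234, 235, 235, 235, 235, 236, 236, 236, 236, 236, 237, 237, 237, 237, 237, 236, 233, 223, 195, 145, 99, 81, 80, 82, 85, 102, 138, 168, 181, 181, 178, 16
[... 292 characters left out ...]
236, 240, 240, 241, 241, 241, 241, 241, 241, 241, 242, 242, 242, 242, 242, 242, 242, 242, 241, 239, 230, 205, 163, 137, 132, 131, 131, 130, 135, 154, 175, 180, 171, 152, 136, 119, 101, 94]
200 [79, 80, 79, 79, 79, 80, 84, 99, 115, 124, 125, 128, 144, 177, 214, 230, 236, 237, 238, 238, 238, 238, 238, 239, 239, 239, 239, 239, 240, 240, 240, 239, 239, 238, 232, 219, 189, 150, 129, 125, 124, 122, 126, 145, 170, 182, 183, 180, 164, 129, 99, 99, 114]
235 [78, 77, 79, 78, 77, 78, 78, 78, 78, 79, 79, 81, 95, 135, 188, 221, 232, 235, 235, 235, 235, 236, 236, 236, 236, 236, 237, 237, 237, 237, 237, 237, 237, 234, 223, 192, 137, 92, 81, 80, 81, 92, 129, 165, 179, 180, 179, 162, 129, 100, 100, 113, 119]
```

>>> apply_moves --targets '[[[-1,0,0,2,0,0,0],[-1,0,0,3.6,0,0,0],[-1,0,0,4.4,0,0,0],[-1,0,0,4.4,0,0,0],[-1,0,0,4.4,0,0,0]]]'

```text
clock: 36.9
eef_pos: [589.5, -290.4, 73.0]
tcp_rot: [3.138, 0.004, -1.503]
contact_force: [-0.2, 0.6, -1.2]
opening: 0.1
```

```bash
python3 - <<'E'
from h import *
f=wcam(); s=f['s']; print(s['eef_pos'],s['tcp_rot'],s['contact_force'],s['opening'])
t=cam('scene'); u,v=map(int,proj(t,(591,-290,70))); a=cv2.resize(t['pixels'][v-45:v+45,u-45:u+45,::-1],(400,400),interpolation=2); b=cv2.resize(f['pixels'][80:280,220:420,::-1],(400,400))
cv2.imwrite('pics/m13.png',np.hstack([a,b]))
np.savez('f13.npz',**{k:f[k] for k in('pixels','f','cx','cy','R','t')})
E
```

```text
[ 589.46744264 -290.3636857    73.03429462] [ 3.13776247  0.00400747 -1.50259633] [-0.18239743  0.57336589 -1.231588  ] 0.09964465143876008
```

View pics/m13.png

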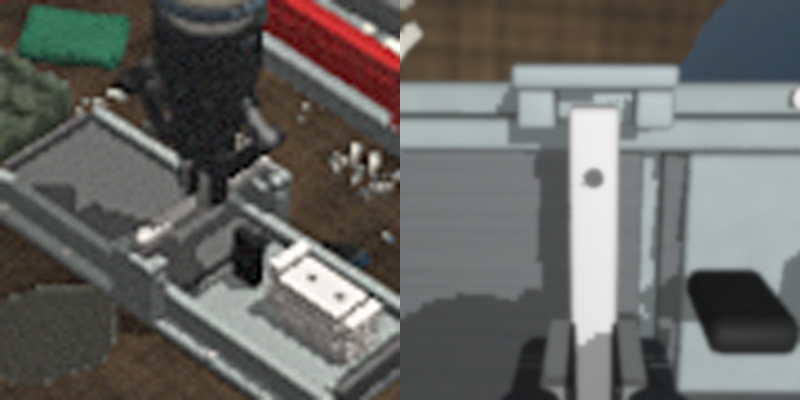

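```bash
python3 - <<'E'
from h import *
f=dict(np.load('f13.npz'))
def q(n,x,y,z): print(n,onz(f,x/2+220-.25,y/2+80-.25,z).round(1))
for z in (76,81,86): q('barend',594,106,z);q('L',570,250,z);q('R',617,250,z)
q('wall in',594,88,66);q('wall out',594,66,66);q('cheek in',530,128,66);q('cheek in edge R',660,126,66);q('cheekL',555,105,66);q('cheekR',639,105,66);q('postL',515,75,66);q('postR',677,75,66)
E
```

```text
barend [ 661.  -379.9   76. ]
L [ 625.8 -383.5   76. ]
R [ 626.6 -395.3   76. ]
barend [ 661.2 -376.5   81. ]
L [ 627.1 -380.    81. ]
R [ 627.9 -391.4   81. ]
barend [ 661.3 -373.1   86. ]
L [ 628.5 -376.5   86. ]
R [ 629.3 -387.5   86. ]
wall in [ 665.1 -385.4   66. ]
wall out [ 670.3 -384.    66. ]
cheek in [ 654.3 -371.9   66. ]
cheek in edge R [ 657.1 -404.6   66. ]
cheekL [ 660.4 -376.8   66. ]
cheekR [ 661.8 -397.7   66. ]
postL [ 666.8 -365.1   66. ]
postR [ 669.6 -404.9   66. ]
```

```bash
python3 - <<'E'
from h import *
f=dict(np.load('f13.npz'))
def q(n,x,y,z): print(n,onz(f,(x-400)/2+220-.25,y/2+80-.25,z).round(1))
for z in (76,81,86): q('barend',594,106,z);q('L',570,250,z);q('R',617,250,z)
q('wall in',594,88,66);q('wall out',594,66,66);q('cheek in',530,128,66);q('cheek in edge R',660,126,66);q('cheekL',555,105,66);q('cheekR',639,105,66);q('postL',515,75,66);q('postR',677,75,66)
p=f['pixels'].min(2).astype(int); print(p[108:140,317].tolist())
E
```

```text
barend [ 654.6 -286.4   76. ]
L [ 618.7 -282.8   76. ]
R [ 619.5 -294.7   76. ]
barend [ 654.9 -286.4   81. ]
L [ 620.3 -283.    81. ]
R [ 621.1 -294.4   81. ]
barend [ 655.2 -286.4   86. ]
L [ 621.9 -283.1   86. ]
R [ 622.7 -294.1   86. ]
wall in [ 658.2 -286.1   66. ]
wall out [ 663.5 -285.8   66. ]
cheek in [ 647.3 -270.6   66. ]
cheek in edge R [ 650.1 -303.5   66. ]
cheekL [ 653.4 -276.6   66. ]
cheekR [ 654.9 -297.7   66. ]
postL [ 660.  -266.4   66. ]
postR [ 662.8 -306.4   66. ]
[55, 54, 58, 81, 121, 149, 172, 184, 189, 188, 185, 182, 179, 173, 159, 137, 115, 108, 127, 151, 165, 170, 170, 164, 145, 156, 193, 220, 232, 237, 238, 238]
```

>>> apply_moves --targets '[[[-1,0.05,-0.19,0,0.2,0,0],[-1,0.05,-0.19,0,0.2,0,0],[-1,0.05,-0.2,0.4,0.2,0,0],[-1,0.05,-0.2,0.6,0.2,0,0],[-1,0.05,-0.2,0.7,0.2,0,0]]]'

```text
clock: 37.5
eef_pos: [591.7, -290.8, 66.4]
tcp_rot: [-3.141, 0.004, -1.503]
contact_force: [-0.8, -0.6, -1.4]
opening: 0.103
```

>>> apply_moves --targets '[[[-1,0,0.04,0.3,0,0,0],[-1,0,0.04,0.6,0,0,0],[-1,0,0.04,0.85,0,0,0],[-1,0,0.04,0.95,0,0,0],[-1,0,0.04,1.0,0,0,0]]]'

```text
clock: 38.0
eef_pos: [591.2, -290.7, 57.5]
tcp_rot: [-3.142, 0.004, -1.503]
contact_force: [-5.4, 3.0, 15.6]
opening: 0.101
```

>>> apply_moves --targets '[[[-1,0,0,0,0,0,0],[-0.7,0,0,0,0,0,0],[-0.5,0,0,0,0,0,0],[-0.5,0,0,0,0,0,0],[-0.5,0,0,-0.5,0,0,0],[-0.5,0,0,-4,0,0,0],[-0.5,0,0,-9,0,0,0],[-0.5,0,0,-9,0,0,0]]]'

```text
clock: 38.8
eef_pos: [595.0, -293.0, 154.6]
tcp_rot: [-3.132, -0.002, -1.503]
contact_force: [1.5, 0.1, 0.1]
opening: 0.249
```

```bash
python3 - <<'E'
from h import *
f=wcam(); s=f['s']; print(s['eef_pos'],s['tcp_rot'],s['contact_force'],s['opening'])
g=f
for z in (52,58,64,70): print(z,[np.round(proj(f,p+(z,)),1).tolist() for p in((656.7,-285.8),(525.4,-294.2))])
p=f['pixels'].min(2).astype(int); print('col',p[110:150,313].tolist())
for v in(150,180,210,250): print(v,p[v,295:335].tolist())
cv2.imwrite('pics/m14.png',cv2.resize(f['pixels'][60:400,120:520,::-1],(706,600)))
np.savez('f14.npz',**{k:f[k] for k in('pixels','f','cx','cy','R','t')})
E
```

```text
[ 595.04241953 -292.98091369  154.64882275] [-3.13223384e+00 -1.66170931e-03 -1.50253674e+00] [1.51041279 0.12223711 0.13374619] 0.24871116691241993
52 [[312.2, 129.2], [312.1, 271.2]]
58 [[312.1, 129.6], [312.0, 274.5]]
64 [[312.0, 129.9], [311.9, 278.0]]
70 [[311.9, 130.3], [311.8, 281.6]]
col [55, 58, 59, 61, 62, 60, 59, 56, 59, 72, 112, 152, 182, 193, 193, 190, 180, 158, 129, 117, 148, 205, 234, 240, 241, 241, 241, 241, 241, 241, 241, 241, 241, 241, 240, 241, 240, 238, 226, 187]
150 [109, 106, 100, 94, 89, 86, 85, 86, 86, 89, 110, 159, 215, 233, 235, 224, 187, 153, 143, 151, 181, 219, 236, 239, 234, 211, 151, 109, 102, 101, 102, 102, 102, 102, 100, 103, 111, 116, 117, 117]
180 [123, 121, 111, 93, 81, 80, 80, 79, 80, 81, 95, 143, 202, 229, 235, 236, 236, 236, 237, 237, 237, 238, 237, 236, 228, 202, 153, 126, 124, 124, 125, 125, 124, 122, 124, 142, 168, 179, 177, 162]
210 [120, 117, 107, 91, 79, 77, 77, 78, 77, 79, 92, 136, 189, 221, 230, 232, 232, 232, 232, 233, 233, 234, 234, 232, 223, 195, 152, 125, 121, 121, 122, 122, 122, 124, 141, 166, 166, 146, 130, 116]
250 [41, 60, 88, 104, 110, 111, 110, 110, 111, 112, 110, 112, 121, 135, 143, 145, 146, 148, 147, 148, 148, 148, 148, 145, 134, 121, 113, 112, 112, 111, 112, 113, 113, 117, 139, 166, 179, 180, 181, 179]
```

```bash
python3 - <<'E'
from h import *
for n in('f8.npz','f14.npz'):
    f=dict(np.load(n)); p=cv2.GaussianBlur(f['pixels'],(3,3),0).mean(2); print(n)
    for X in (650,630,610,590,570,550,540,530):
        Y=-290+(X-591)*.064
        u,v=proj(f,(X,Y,64)); v=int(round(v)); row=p[v].astype(float); g=np.gradient(row); u=int(u)
        l=u-12+np.argmax(g[u-12:u]); rr=u+np.argmin(g[u:u+12])
        print(X,v,[onz(f,c,v,64)[1].round(1) for c in(l,rr)])
    for s in(0,1):
        X=(656,525)[s]; u,v=map(int,proj(f,(X,-290+(X-591)*.064,64))); print('col',p[v-14:v+15,u].astype(int).tolist(),[onz(f,u,v+k,64)[0].round(1) for k in(-14,0,14)])
E
```

```text
f8.npz
650 135 [np.float64(-280.2), np.float64(-292.3)]
630 161 [np.float64(-281.7), np.float64(-292.6)]
610 186 [np.float64(-282.4), np.float64(-294.4)]
590 210 [np.float64(-284.0), np.float64(-295.5)]
570 233 [np.float64(-285.6), np.float64(-296.5)]
550 254 [np.float64(-287.3), np.float64(-297.6)]
540 265 [np.float64(-287.7), np.float64(-299.0)]
530 275 [np.float64(-288.1), np.float64(-300.4)]
col [80, 78, 83, 103, 139, 174, 198, 206, 206, 200, 186, 165, 158, 185, 221, 239, 243, 243, 243, 243, 243, 243, 243, 243, 243, 243, 243, 242, 242] [np.float64(666.6), np.float64(656.5), np.float64(646.2)]
col [182, 211, 225, 229, 229, 229, 229, 229, 229, 228, 228, 226, 213, 180, 137, 106, 99, 115, 144, 170, 185, 186, 174, 146, 111, 82, 69, 66, 65] [np.float64(538.9), np.float64(525.1), np.float64(510.8)]
f14.npz
650 139 [np.float64(-281.5), np.float64(-293.3)]
630 164 [np.float64(-282.6), np.float64(-294.0)]
610 188 [np.float64(-283.8), np.float64(-295.4)]
590 211 [np.float64(-285.0), np.float64(-296.9)]
570 233 [np.float64(-287.1), np.float64(-298.4)]
550 253 [np.float64(-289.1), np.float64(-298.9)]
540 264 [np.float64(-288.9), np.float64(-300.5)]
530 273 [np.float64(-289.4), np.float64(-301.2)]
col [77, 74, 75, 87, 116, 155, 185, 198, 200, 196, 185, 163, 139, 131, 155, 198, 228, 239, 241, 241, 241, 241, 241, 241, 241, 241, 240, 240, 240] [np.float64(667.2), np.float64(656.6), np.float64(645.8)]
col [181, 193, 208, 219, 223, 224, 225, 225, 225, 224, 224, 224, 224, 220, 204, 168, 131, 120, 139, 164, 179, 181, 169, 141, 106, 79, 66, 64, 64] [np.float64(539.5), np.float64(525.3), np.float64(510.6)]
```

```bash
python3 - <<'E'
from h import *
f=cam('top'); white(f,72,190,60,roi=(365,150,405,205))
w=dict(np.load('f14.npz')); p=w['pixels'].mean(2)
# profile along travel near tray side (x offset +38 from centreline), z30, from fin past the stop
for off,z in((36,22),(38,22)):
    print([(Y,int(p[int(v)][int(u)])) for Y in range(-310,-336,-2) for u,v in [proj(w,(591+off-(Y+290)*.066,Y,z))] if 0<=u<640])
    print([(Y,int(p[int(v)][int(u)])) for Y in range(-436,-466,-2) for u,v in [proj(w,(591+off-(Y+290)*.066,Y,z+4))] if 0<=u<640])
E
```

```text
white 603.4 -403.7 [75.8, 110.0] th -0.7
[(-310, 108), (-312, 108), (-314, 128), (-316, 129), (-318, 116), (-320, 118), (-322, 179), (-324, 191), (-326, 190), (-328, 191), (-330, 191), (-332, 191), (-334, 191)]
[(-436, 191), (-438, 189), (-440, 188), (-442, 185), (-444, 147), (-446, 136), (-448, 184), (-450, 120), (-452, 48), (-454, 47), (-456, 46), (-458, 51), (-460, 80), (-462, 117), (-464, 117)]
[(-310, 108), (-312, 107), (-314, 127), (-316, 129), (-318, 120), (-320, 120), (-322, 180), (-324, 192), (-326, 193), (-328, 192), (-330, 192), (-332, 193), (-334, 192)]
[(-436, 191), (-438, 191), (-440, 188), (-442, 184), (-444, 129), (-446, 123), (-448, 182), (-450, 139), (-452, 54), (-454, 46), (-456, 47), (-458, 56), (-460, 92), (-462, 116), (-464, 117)]
```

```bash
python3 -c "
from rig import r
s=r.sense(); print(s['clock'],s['contact_force']); print(r.sign_off())"
```

```text
38.9 [ 0.40270698  0.27656379 -0.43604624]
the job is handed in; nothing more can be done
None
```

I stacked all four brackets found on the tray seat, slid the loaded tray down to the end stop, put the gate bar back in its pockets, and handed in at 38.9 s.

**How it went**
- **Pile:** the brackets lie flat in one column, toes up, each turned opposite to the one below, middles about 14 mm apart.
- **Gate out:** I laid the bar on the bench beside the -y side.
- **Slide:** I kept hold of the fin, tilted the tray about 3° over the step and lowered its rear in the grip. I then pushed until the end stop pushed back with 26 N.
- **Gate back:** my first lowering of the bar was a few mm off along its length and touched a post at about 9 N. I raised it, corrected it, and it then seated. No force reading passed about 30 N.

**Last checks**
- **Bar:** the edges I measured in the wrist image match its original seated position to within about 1.5 mm, including height.
- **Tray:** its rear edge is at y = -321 mm. The front meets the dark rubber at -451 mm with no deck showing between.
- **Pile:** it looked upright and tidy in the last pictures, taken after the slide.

**Not fully confirmed**
- My final top-camera measurement of the pile merged it with the bright tray, so its size was no use; the centre, y = -404 mm, was as expected.
- The 16-picture limit was used up, so I made the bar and tray checks from pixel values, not by eye.
- The robot was clear of everything at hand-in.

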